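# Clip the clear lid back onto the sloping sorting bin

### The job

Put the clear lid back on the grey sorting bin: tilt it steeper than the bin's sloping top and tuck its white tongue under the lip along the low edge, then straighten it down into the rim until the spring-loaded orange catch at the high edge snaps back over it. Leave the lid fully home and latched, let go of it, and leave the bottle, the tin and the clothes peg where they are.

Things in the scene. Friction and masses are not known exactly. Their poses are not given: they have to be found in the camera images.
- bin: Grey open-topped plastic bin fixed to the black base, 165 mm long (x) by 132 mm wide (y); origin at the centre of its underside. Its top slopes 22 degrees: low (60 mm) at -x, the side turned more or less away from the robot, high (about 120 mm) at +x, towards the robot. It stands left or right, the lid on the other side.
- bin_rim: The bin's sloping rim. Origin in the middle of the low edge, at seat level, on the slot's end stop; x points up the slope (22 degrees above level), y across, z straight out of the seat plane. The lid is home when its frame's axes match these, its underside at z=0, its tongue end at x=0 to 3 mm and its far edge at x=150 to 153 mm under the catch.
- slot (a point): Middle of the slot mouth along the low edge (rim frame x=7, y=0, z=3.5 mm). Slot 118 mm wide, floor at z=0, end stop at x=0 (up to z=13 mm); dark lip over x=0 to 7 mm, underside at z=7 mm, chamfered upward from there to x=14, z=11.5 mm. A tongue laid on the ledges slides down them straight into the slot.
- seat (a point): Middle of the seat (rim frame x=75, y=0, z=0), over the open bin. Ledges that carry the lid lie at z=0 along both sides (|y| 45 to 59 mm, x=0 to 158 mm), flush with the slot floor. Side guides at y=+-57.5 mm up to z=6 mm, then flaring outward to z=14 mm. Far stops at x=153 mm up to z=8 mm.
- catch_nose (a point): Lower front edge of the orange catch's nose, middle of the bin's high edge; at rest at x=146, z=7.5 mm in the rim frame, overlapping the seated lid by about 4 mm. Nose 44 mm wide; above it a ramp leans back 26 degrees from the rim's z, up to z=21 mm; the block behind stands up to z=23 mm.
- catch (a joint): Slide of the orange catch, m: 0 sprung fully out over the lid, positive pushed back along rim +x (at most 0.008). Spring 1.5 N at 0, 3.5 N at 4 mm. The lid's far edge pressed down the ramp pushes it back 4 mm (a push of up to about 10 N at the handle), then it snaps back over the lid.
- lid: Clear plastic lid, 150 (x) by 110 (y) by 6 mm, about 160 g, lying flat, handle up. Origin at the centre of its underside. The last 12 mm at -x is a white tongue, 4 mm thick, flush underneath; sides and +x edge are green. Upright green ridge handle, 12 mm thick (x), 50 mm long (y), 30 mm high (z=6 to 36 mm), centred at x=+15 mm, y=0.
- lid_tongue (a point): Middle of the lower edge of the white tongue's end (lid frame x=-75 mm, y=0, z=0).
- lid_far (a point): Middle of the lower edge of the lid's green far end (lid frame x=+75 mm, y=0, z=0).
- milk_bottle: White glass milk bottle, 72 mm diameter, 180 mm tall, standing; origin at the centre of its underside. To be left alone.
- tuna_tin: Empty open steel tin, 84 mm diameter, 38 mm tall; origin at the centre of its underside. To be left alone.
- clothes_peg: Green plastic clothes peg lying flat, 72 by 10 by 13 mm; origin at the centre of its underside. To be left alone.
There are look-alikes about, which are no part of the job. Of the things shaped like the lid, the clear one is meant.

How it is judged:
By the outcome, as a careful person would: the job done as asked, in the order asked, and still so for the second after the job is handed in, with the robot touching nothing.
It also fails if it takes over 51 s, if anything falls off the work surface, if the arm or the gripper's body presses on something with over 40 N, if the wrist force passes 120 N, or if a joint passes its speed limit or range.

### The arm

A 6-joint arm with a two-finger parallel gripper is mounted at the origin on the work surface. World frame = base frame: x ahead of the robot, y to its left, z up, the work surface at z = 0. Lengths are in m, angles in rad, forces in N, time in s.
With the tool pointing down it reaches from about 0.25 to 0.775 m from the base axis. Payload 4 kg.
Tool frame: the origin (TCP) lies at the very end of the fingers, on their centre line; the grasp point (between the pads) lies 19 mm behind it; z points along the fingers, y is the line along which they close (so a half turn about z gives the same grasp; the last joint's range is limited). The gripper opens to 94 mm and grips with 3 to 60 N. Pads are 16 mm wide; open, the fingers measure 119 mm over their backs; the gripper's body (75 mm by 177 mm) begins 78 mm behind the grasp point.
Start: joints at [-1.302, 0.087, 1.371, -0, 1.684, -0.103], TCP at [0.2, -0.512, 0.206] pointing down, gripper open.
Joint ranges: [-3.1, 3.1], [-0.76, 2.03], [0.27, 2.55], [-1.08, 4.22], [0.17, 2.65], [-2.57, 2.57]. Speed limits (rad/s): [2.79, 2.79, 3.14, 3.14, 3.14, 3.14].

### API

Orientations are given as a unit quaternion [x, y, z, w].
In Python, from plant import bot gives the robot as it stands. Calls block until the motion is done:
- bot.move_to(position, orientation): joint-space move of the TCP to a pose.
- bot.line_to(position, rotation=None, velocity=0.15, contact_N=None): straight line of the TCP; rotation=None keeps the orientation; velocity is the mean speed in m/s. With contact_N (N) it stops when the force on the tool has changed by that much, and returns True; else False.
- bot.set_joints(angles): joint-space move.
- bot.move_gripper(opening, newtons=None): finger opening in m; newtons is the grip in N (None keeps the last); returns when the fingers have stopped.
- bot.wait(seconds).
- bot.ik(position, orientation): joint angles nearest the present ones, or None.
- bot.get_obs(): the state.
- bot.get_image(name): name is "side" or "top" or "wrist"; returns (picture, depth): 480x640x3 uint8, blue, green, red; 480x640 float32, m along the optical axis (not along the pixel's ray), 0 where there is no reading.
- bot.get_calibration(name): a dict with "intrinsics" (3x3 intrinsics, pixels), "xyz" and "rotation" of the camera in the world. Camera axes: x right, y down, z forward; pixel columns grow to the right and rows downward; lengths in m; the calibration is good to about 2 mm. A picture is of the moment at which its call begins: read the wrist's pose just before it. get_calibration takes no time and is no camera call; for the wrist camera it gives the pose at the moment of the call.
A pose or a line that the arm cannot do raises bot.MotionError and nothing moves.
- bot.close_job(): hands the job in, once; it reports no verdict.
The state is a dict: "clock": time; "qpos": joint angles; "qd": joint speeds; "tau": joint torques, N m; "position": TCP position; "orientation": TCP orientation; "ft_force": force on the tool from outside, world axes, zero at the start; "torque": the same for the moment, N m; "finger_gap": finger opening in m.
Only numpy, scipy, OpenCV 4.12 (cv2) and the standard library are available. Lean on these libraries where they do the work, as an engineer would, in place of code of your own. Each camera call takes 0.05 s, during which the arm holds its last target. There are 200 camera calls.

## Working session

There is one attempt and no reset: what is moved stays moved. The work goes in short steps, each a Python script; the robot and the scene stay as the last script left them, time stands still between calls to the robot, and variables do not carry over. Pictures are saved under pics/ and viewed, on a budget of 10 in all, crops included, one or two more only if the job needs it, and the job is handed in when it is done.

```bash
mkdir -p pics; ls; python3 - <<'E'
from plant import bot
import cv2,numpy as np
for n in("top","side"):
    im,d=bot.get_image(n); cv2.imwrite(f"pics/{n}1.png",im); np.save(f"pics/{n}1.npy",d)
    c=bot.get_calibration(n); print(n,c)
o=bot.get_obs();print(o["clock"],o["ft_force"],o["orientation"])
E
```

```text
pics
top {'intrinsics': array([[601.47163752,   0.        , 308.86386226],
       [  0.        , 601.47163752, 249.76399313],
       [  0.        ,   0.        ,   1.        ]]), 'xyz': array([0.26389574, 0.01275151, 1.49605762]), 'rotation': array([-0.69235651,  0.71458641, -0.07395981,  0.06736967])}
side {'intrinsics': array([[472.64546086,   0.        , 325.31140805],
       [  0.        , 472.64546086, 238.56162083],
       [  0.        ,   0.        ,   1.        ]]), 'xyz': array([0.32854213, 0.86205617, 0.75934502]), 'rotation': array([-0.12359023,  0.88891951, -0.43776714,  0.05392118])}
0.1 [0.25583383 0.20670737 0.08340656] [ 9.82769769e-01  1.84831217e-01 -7.43469518e-05 -9.98106151e-04]
```

View pics/top1.png

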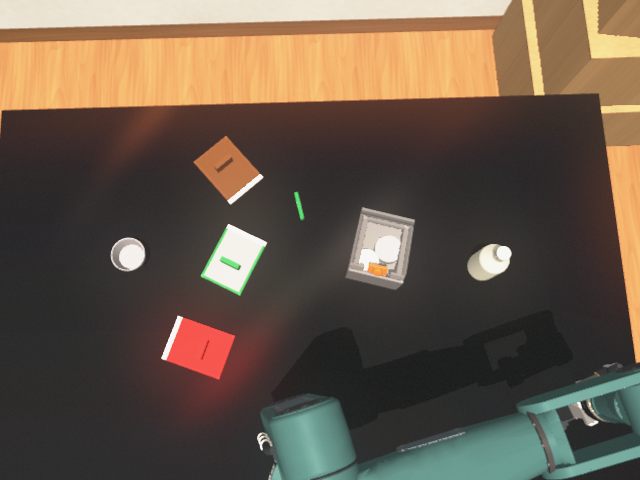

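View pics/side1.png

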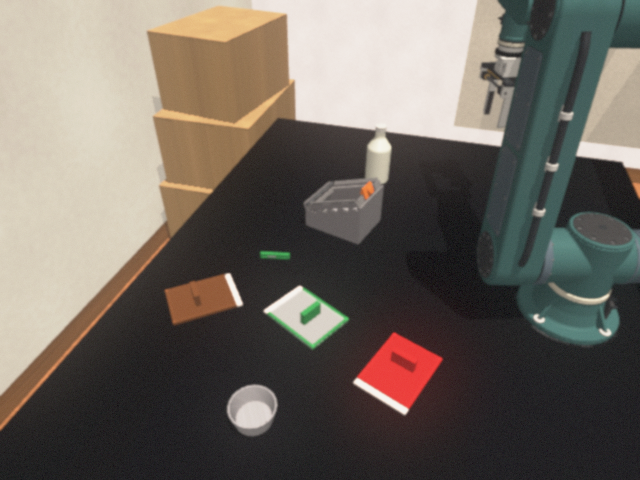

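The top view shows the clear lid at about (234,260), with its white tongue at the top, (234,226) to (267,243), and its handle at (230,263). The bin is at (380,250), with the orange catch at (377,270). The brown and red plates are look-alikes. Next I'll localize roughly and look with the wrist camera.

```bash
cat > h.py <<'E'
from plant import bot
import cv2,numpy as np
from scipy.spatial.transform import Rotation as R
def cal(n):
    c=bot.get_calibration(n); return c["intrinsics"],np.array(c["xyz"]),R.from_quat(c["rotation"])
def ray(px,z,c):
    K,t,r=c; d=r.apply(np.linalg.inv(K)@[px[0],px[1],1]); return t+d*(z-t[2])/d[2]
def proj(P,c):
    K,t,r=c; q=r.inv().apply(np.atleast_2d(P)-t)@K.T; return q[:,:2]/q[:,2:]
E
python3 - <<'E'
from h import *
c=cal("top")
for n,p,z in [("tongL",(234,226),.005),("tongR",(267,243),.005),("farL",(202,275),.005),("farR",(240,294),.005),("handle",(230,263),.036),("catch",(377,270),.12),("lowL",(362,209),.06),("lowR",(414,220),.06),("hiL",(347,279),.12),("hiR",(400,289),.12),("bottle",(482,268),0),("tin",(128,258),0),("peg",(299,206),.01),("red",(200,350),0)]:
    print(n,ray(p,z,c).round(3))
w=bot.get_calibration("wrist"); o=bot.get_obs()
T=R.from_quat(o["orientation"]); print("wristcam in tool",T.inv().apply(w["xyz"]-o["position"]).round(3),(T.inv()*R.from_quat(w["rotation"])).as_matrix().round(2),w["intrinsics"])
E
```

```text
tongL [0.634 0.183 0.005]
tongR [0.587 0.099 0.005]
farL [0.51  0.264 0.005]
farR [0.459 0.169 0.005]
handle [0.533 0.19  0.036]
catch [ 0.49  -0.161  0.12 ]
lowL [ 0.654 -0.14   0.06 ]
lowR [ 0.622 -0.267  0.06 ]
hiL [ 0.471 -0.091  0.12 ]
hiR [ 0.444 -0.212  0.12 ]
bottle [ 0.507 -0.442  0.   ]
tin [0.56  0.451 0.   ]
peg [0.68  0.015 0.01 ]
red [0.325 0.269 0.   ]
wristcam in tool [ 0.076 -0.    -0.179] [[ 0.   -0.97 -0.26]
 [ 1.    0.    0.  ]
 [-0.   -0.26  0.97]] [[427.0668537    0.         323.98136205]
 [  0.         427.0668537  244.22942117]
 [  0.           0.           1.        ]]
```

```bash
cat >> h.py <<'E'
def tool(Rl,s): # tool rotation for lid rotation Rl, closing along lid x
    return Rl*R.from_matrix(np.array([[0,s,0],[s,0,0],[0,0,-1.]]))
def lidR(yaw,pitch=0): return R.from_euler("ZY",[yaw,-pitch],degrees=True)
E
python3 - <<'E'
from h import *
for s in(1,-1):
    q=tool(lidR(149),s).as_quat()
    print(s,[None if (j:=bot.ik(p,q)) is None else np.round(j,2) for p in ([.535,.19,.009],[.535,.19,.25])])
    for pit in (22,30,36,42):
        Rl=lidR(163.5,pit); rim=np.array([.628,-.203,.06])
        p=rim+Rl.apply([.09,0,.009])+[0,0,.01]
        j=bot.ik(p,tool(Rl,s).as_quat()); j2=bot.ik(p+[.03,-.01,.06],tool(Rl,s).as_quat()); print(pit,p.round(3),None if j is None else np.round(j,2),j2 is not None)
s=1
# view lid with camera above: place camera ~0.3 over
P=np.array([.545,.18,0]);q=tool(lidR(149),1)
off=np.array([.076,0,-.179]); ax=np.array([-.26,0,.97])
bot.move_to(P-q.apply(off+ax*.34),q.as_quat())
c=cal("wrist");im,d=bot.get_image("wrist");cv2.imwrite("pics/w1.png",im);np.savez("pics/w1.npz",d=d,K=c[0],t=c[1],r=c[2].as_quat(),im=im)
P=np.array([.55,-.18,.09]);q=tool(lidR(163.5),1)
bot.move_to(P-q.apply(off+ax*.36),q.as_quat())
c=cal("wrist");im,d=bot.get_image("wrist");cv2.imwrite("pics/w2.png",im);np.savez("pics/w2.npz",d=d,K=c[0],t=c[1],r=c[2].as_quat(),im=im)
print(bot.get_obs()["clock"])
E
```

```text
1 [array([ 0.24,  0.25,  1.59, -0.  ,  1.3 , -2.36]), array([ 0.24,  0.12,  1.24, -0.  ,  1.77, -2.36])]
22 [ 0.551 -0.18   0.112] None False
30 [ 0.558 -0.182  0.123] None False
36 [ 0.563 -0.184  0.13 ] None False
42 [ 0.57  -0.186  0.137] None False
-1 [array([ 0.24,  0.25,  1.59, -0.  ,  1.3 ,  0.78]), array([ 0.24,  0.12,  1.24, -0.  ,  1.77,  0.78])]
22 [ 0.551 -0.18   0.112] [-0.39  0.49  1.1  -0.04  1.93 -0.11] True
30 [ 0.558 -0.182  0.123] [-0.38  0.61  0.94 -0.06  2.11 -0.11] True
36 [ 0.563 -0.184  0.13 ] [-0.38  0.71  0.82 -0.07  2.24 -0.12] True
42 [ 0.57  -0.186  0.137] [-0.38  0.81  0.69 -0.08  2.37 -0.13] TrueTraceback (most recent call last):
  File "<stdin>", line 16, in <module>
plant.MotionError: the arm cannot take that pose within its joint ranges
```

View pics/w1.png

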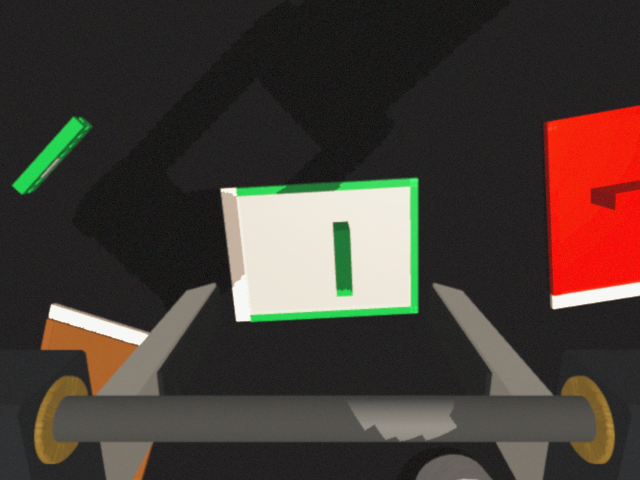

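The wrist view shows the lid clearly: corners near (221,188), (417,179), (417,312) and (237,321), handle at (343,258), tongue on the left. Only s=-1 is reachable at the bin, so I'll use it. Next: fit the lid pose and look at the bin.

```bash
cat > fit.py <<'E'
from h import *
from scipy.optimize import least_squares
f=np.load("pics/w1.npz");im=f["im"];c=(f["K"],f["t"],R.from_quat(f["r"]))
m=(im.max(2)>75).astype(np.uint8)
m[:160]=0;m[340:]=0;m[:,:210]=0;m[:,430:]=0
m=cv2.morphologyEx(m,cv2.MORPH_OPEN,np.ones((3,3),np.uint8))
n,l,st,_=cv2.connectedComponentsWithStats(m);k=1+st[1:,4].argmax()
cn=max(cv2.findContours((l==k).astype(np.uint8),0,1)[0],key=cv2.contourArea)
h=cv2.convexHull(cn);q=cv2.approxPolyN(h,4).reshape(-1,2).astype(float)
L=np.array([[-.075,-.055,.004],[-.075,.055,.004],[.075,.055,.006],[.075,-.055,.006]])
w=lambda v:R.from_euler("z",v[2]).apply(L)+[v[0],v[1],0]
v0=[.547,.179,np.radians(149)]
q=np.array([q[np.argmin(((q-p)**2).sum(1))] for p in proj(w(v0),c)])
s=least_squares(lambda v:(proj(w(v),c)-q).ravel(),v0)
print(q.tolist(),s.x,np.degrees(s.x[2]),s.fun.round(1))
g=(im[...,1]<180)&(im[...,1]>im[...,2]*1.4)&(im[...,1]>70);g[:,:320]=0;g[:,370:]=0;g[:210]=0;g[:305]&=True;g[302:]=0
ys,xs=np.nonzero(g);print("handle",xs.mean(),ys.mean(), proj(R.from_euler("z",s.x[2]).apply([[.015,0,.036],[.015,0,.02]])+[s.x[0],s.x[1],0],c))
d=f["d"];
for px in((300,250),(343,250),(417,250),(228,230),(450,200)):
    K,t,r=c;z=d[px[1],px[0]];print(px,(t+r.apply(np.linalg.inv(K)@[px[0],px[1],1]*z)).round(4))
E
python3 fit.py
python3 - <<'E'
from h import *
P=np.array([.55,-.18,.09]);q=tool(lidR(163.5),-1)
off=np.array([.076,0,-.179]); ax=np.array([-.26,0,.97])
bot.move_to(P-q.apply(off+ax*.34),q.as_quat())
c=cal("wrist");im,d=bot.get_image("wrist");cv2.imwrite("pics/w2.png",im);np.savez("pics/w2.npz",d=d,K=c[0],t=c[1],r=c[2].as_quat(),im=im)
print(bot.get_obs()["clock"])
E
```

```text
[[235.0, 323.0], [219.0, 187.0], [418.0, 177.0], [418.0, 313.0]] [0.54986316 0.18407014 2.65705777] 152.23819622294 [ 0.7 -2.2  0.8  1.6 -0.7  0.6 -0.7 -0.6]
handle 342.4378585086042 255.97131931166348 [[342.63033245 263.62496705]
 [341.75559943 257.18117177]]
(300, 250) [0.5636 0.1731 0.0052]
(343, 250) [0.5313 0.1825 0.0354]
(417, 250) [ 0.4842  0.2229 -0.0008]
(228, 230) [0.6038 0.1306 0.0032]
(450, 200) [ 4.433e-01  2.001e-01 -3.000e-04]
4.8667
```

View pics/w2.png

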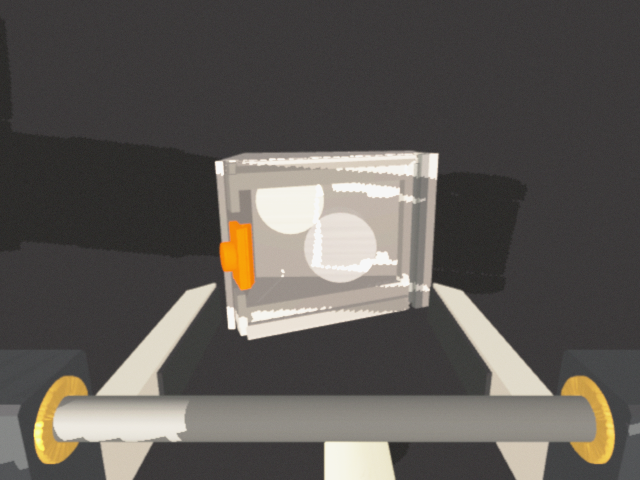

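The wrist view shows the bin with its low edge (lip) on the right, x≈410–437 px, and the orange catch on the left at (240,256). I'll fit the bin from the depth cloud.

```bash
cat > binfit.py <<'E'
from h import *
f=np.load("pics/w2.npz");c=(f["K"],f["t"],R.from_quat(f["r"]));d=f["d"];im=f["im"]
def cloud(d,c):
    v,u=np.indices(d.shape);p=np.stack([u,v,np.ones_like(u)],-1)@np.linalg.inv(c[0]).T*d[...,None]
    return c[1]+c[2].apply(p.reshape(-1,3)).reshape(p.shape)
W=cloud(d,c);m=(d>0)&(W[...,2]>.03);m[:140]=0;m[345:]=0;m[:,:205]=0;m[:,450:]=0
print("table z",np.median(W[20:120,300:600,2]))
P=W[m]
(cx,cy),sz,a=cv2.minAreaRect((P[:,:2]*1000).astype(np.float32));print("rect",cx,cy,sz,a)
bx=cv2.boxPoints(((cx,cy),sz,a));print(bx.round(1).tolist())
b,g,r=[im[...,i].astype(int) for i in range(3)];o=m&(r>200)&(b<60)
yaw=np.radians(float(__import__("sys").argv[1]));X=np.array([np.cos(yaw),np.sin(yaw),0]);Y=np.array([-X[1],X[0],0]);C=np.array([cx,cy,0])/1000
Q=(P-C)@np.array([X,Y,[0,0,1]]).T
# rotate into slope frame
t=np.radians(22);S=np.c_[Q[:,0]*np.cos(t)+Q[:,2]*np.sin(t),Q[:,1],-Q[:,0]*np.sin(t)+Q[:,2]*np.cos(t)]*1000
print("across x=mid: y,zs");
for y in range(-70,71,2):
    k=(abs(S[:,1]-y)<1)&(abs(S[:,0]-30)<25)
    if k.sum()>3:print(y,np.percentile(S[k,2],[10,50,90]).round(1),end=" | ")
print("\nalong x at y=+-20..40")
for x in range(-75,130,2):
    k=(abs(S[:,0]-x)<1)&(abs(S[:,1])<40)
    if k.sum()>3:print(x,np.percentile(S[k,2],[10,50,95]).round(1),end=" | ")
print("\nalong ledge |y| 48..55")
for x in range(-75,130,2):
    k=(abs(S[:,0]-x)<1)&(abs(abs(S[:,1])-51)<4)
    if k.sum()>3:print(x,np.percentile(S[k,2],[10,50,90]).round(1),end=" | ")
O=(W[o]-C)@np.array([X,Y,[0,0,1]]).T;O=np.c_[O[:,0]*np.cos(t)+O[:,2]*np.sin(t),O[:,1],-O[:,0]*np.sin(t)+O[:,2]*np.cos(t)]*1000
print("\norange",np.percentile(O,[2,10,50,90,98],axis=0).round(1).tolist())
E
python3 binfit.py 163.5
```

```text
table z -0.000485521587989729
rect 557.8501586914062 -180.26589965820312 (132.74574279785156, 169.28123474121094) 74.35267639160156
[[458.3999938964844, -221.39999389648438], [621.5, -267.0], [657.2999877929688, -139.1999969482422], [494.20001220703125, -93.5]]
across x=mid: y,zs
-66 [40.  67.4 95.2] | -64 [29.5 95.1 96.2] | -62 [92.3 93.7 95.1] | -60 [89.6 90.7 92.2] | -58 [81.9 88.3 89.4] | -56 [81.  81.9 82.8] | -54 [80.9 81.8 82.7] | -52 [81.  81.8 82.7] | -50 [81.  82.  82.8] | -48 [80.8 81.7 82.6] | -46 [81.2 81.9 82.7] | -38 [28.4 31.7 35.5] | -36 [25.4 30.1 34.8] | -34 [26.  30.7 35.7] | -32 [26.  31.1 36.1] | -30 [25.9 30.9 35.8] | -28 [25.9 30.5 35.3] | -26 [26.2 31.  35.4] | -24 [26.2 31.  35.8] | -22 [25.7 30.6 35.7] | -20 [ 27.3 240.8 248.2] | -18 [ 26.4  32.6 239.9] | -16 [ 26.2  31.5 238.1] | -14 [ 26.2  31.4 117. ] | -12 [26.8 31.2 35.9] | -10 [26.3 31.2 34.9] | -8 [26.6 30.4 34.8] | -6 [26.  30.4 34.3] | -4 [26.  29.5 33.7] | -2 [25.7 29.1 32.8] | 0 [25.5 28.9 32.4] | 2 [24.9 28.2 32.7] | 4 [24.2 27.7 32.8] | 6 [24.  28.9 33. ] | 8 [23.1 27.7 33. ] | 10 [23.3 27.6 33
[... 3996 characters left out ...]
1 [81.6 82.3 83.4] | 73 [81.2 82.1 83.1] | 75 [81.1 82.4 83.1] | 77 [81.  81.8 82.8] | 79 [81.2 82.2 82.9] | 81 [81.1 82.3 83.2] | 83 [81.1 82.  82.8] | 85 [81.2 82.2 83.4] | 87 [81.  82.1 82.9] | 89 [81.4 82.2 83. ] | 91 [81.1 82.  83. ] | 93 [80.8 82.1 83. ] | 95 [81.1 82.1 83.1] | 97 [80.7 82.  83. ] | 99 [81.1 82.2 83.1] | 101 [80.9 82.1 83. ] | 103 [81.2 82.  83.1] | 105 [81.3 82.2 83.1] | 107 [81.3 82.2 84.8] | 109 [89.2 90.3 91.2] | 111 [89.3 90.1 91.2] | 113 [77.3 89.5 90.8] | 115 [71.7 79.  90. ] | 117 [72.5 73.2 73.9] | 119 [71.3 72.2 72.8] | 121 [71.2 71.8 72.5] | 
orange [[102.2, -21.4, 83.6], [104.7, -19.1, 92.3], [112.8, -2.6, 101.7], [121.2, 15.3, 105.0], [123.4, 20.2, 105.7]]
```

```bash
cat >> binfit.py <<'E'
print("--")
for lo,hi in((93,97),):
  for sg in(1,-1):
    k=(S[:,2]>lo)&(S[:,2]<hi)&(S[:,1]*sg>58)&(S[:,1]*sg<72)&(S[:,0]>-15)&(S[:,0]<95)
    p=np.polyfit(S[k,0],S[k,1],1);print("guide",sg,k.sum(),np.degrees(np.arctan(p[0]/np.cos(t)))if 0 else np.degrees(np.arctan(p[0]*np.cos(t))),np.polyval(p,-45),np.polyval(p,108))
for sg in(1,-1):
    xs=np.arange(-12,105,4);ys=[]
    for x in xs:
        k=(abs(S[:,0]-x)<2)&(S[:,2]>80)&(S[:,2]<84)&(S[:,1]*sg>40)&(S[:,1]*sg<62);ys.append(np.percentile(S[k,1]*sg,[3,97])*sg if k.sum()>5 else [np.nan]*2)
    ys=np.array(ys)
    for i,n in((0,"in"),(1,"out")):
        g=~np.isnan(ys[:,i]);p=np.polyfit(xs[g],ys[g,i],1);print(sg,n,p[0]*57.3,np.polyval(p,-45).round(2),np.polyval(p,108).round(2))
E
python3 binfit.py 164.35 | sed -n '1,3p;/--/,$p'
python3 - <<'E'
from h import *
lid=np.array([.5499,.1841,0]);Rl=lidR(152.24);q=tool(Rl,-1)
g=lid+Rl.apply([.015,0,.009])
bot.move_gripper(.05)
bot.move_to(g+[0,0,.08],q.as_quat())
hit=bot.line_to(g,contact_N=8);print("hit",hit)
bot.move_gripper(0,40);o=bot.get_obs();print(o["finger_gap"],o["position"]-g,o["ft_force"],o["clock"])
bot.line_to(o["position"]+[0,0,.22]);print(bot.get_obs()["finger_gap"],bot.get_obs()["ft_force"],bot.get_obs()["clock"])
im,d=bot.get_image("wrist");cv2.imwrite("pics/w3.png",im)
E
```

```text
table z -0.000485521587989729
rect 557.8501586914062 -180.26589965820312 (132.74574279785156, 169.28123474121094) 74.35267639160156
[[458.3999938964844, -221.39999389648438], [621.5, -267.0], [657.2999877929688, -139.1999969482422], [494.20001220703125, -93.5]]
--
guide 1 810 0.032977440430720255 62.162102164448754 62.25707948873356
guide -1 875 -0.05877281148185741 -63.56743646899133 -63.73670629842014
1 in -0.056706321199311016 44.66 44.51
1 out 0.02299487429985708 57.22 57.28
-1 in 0.019989407197098595 -45.78 -45.72
-1 out -0.006205519169048359 -56.83 -56.84
hit True
0.011777471998258248 [-0.00114152 -0.00132682 -0.00270666] [ 1.43834868 -0.96708153  6.09052965] 8.3917
0.011771883257086087 [-0.19567176  0.88664057 -1.51778172] 10.0167
```

View pics/w3.png

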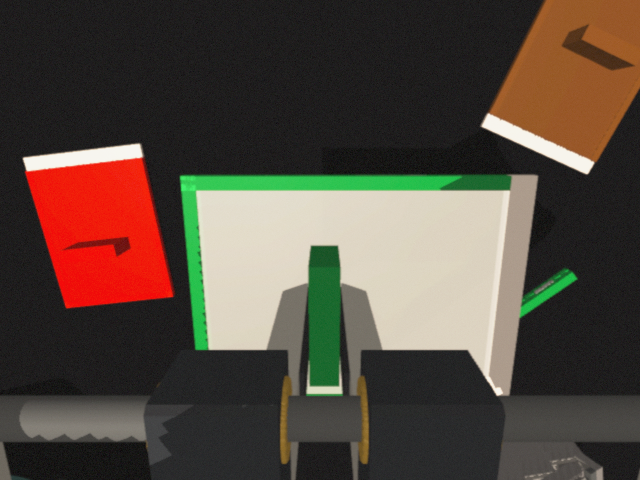

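The lid is held by its handle (gap 11.8 mm). The wrist view shows its far corner at (181,177) and tongue corner at (537,176). I'll check the in-hand pose against these pixels.

```bash
python3 - <<'E'
from h import *
from scipy.optimize import least_squares
o=bot.get_obs();c=cal("wrist");T=R.from_quat(o["orientation"]);p=o["position"]
print(p, (T.inv()*tool(lidR(152.24),-1)).as_rotvec(degrees=True).round(2))
M=tool(R.identity(),-1) # tool in lid
L=np.array([[.075,-.055,.006],[-.075,-.055,.004],[.009,-.025,.036],[.021,-.025,.036]])
px=np.array([[181,176.5],[537,176],[340,246],[310,246]])
def pred(v,z=None):
    r=T*M.inv()*R.from_rotvec([0,v[3] if len(v)>3 else 0,v[2]]) # lid rot
    return r,proj(p+r.apply(L-[v[0],v[1],.0063]),c)
print(pred([.015,0,0])[1].round(1))
s=least_squares(lambda v:(pred(v)[1]-px).ravel(),[.015,0,0,0]);print(s.x*[1e3,1e3,57.3,57.3],s.fun.round(1))
E
```

```text
[0.53496619 0.18964032 0.22500222] [-0.46  0.42 -0.02]
[[180.3 180.6]
 [537.3 180.3]
 [340.4 272.3]
 [307.8 272.2]]
[14.66076014  6.2646451  -0.68556723 -0.79845596] [ -1.9 -12.7   1.3  -8.4   1.8  10.1  -1.2   9.8]
```

```bash
cat >> h.py <<'E'
C=np.array([.55785,-.18027,0]);YAW=164.35
Rr=lidR(YAW,22);B=lidR(YAW)
t22=np.radians(22)
xs,zs=-.045,.0821
rim0=C+B.apply([xs*np.cos(t22)-zs*np.sin(t22),-.0003,xs*np.sin(t22)+zs*np.cos(t22)])
G=np.array([.0147,.0017,.0063]) # TCP in lid
def lidpose(x,z,e,y=0): # tongue lower edge at rim (x,y,z), extra tilt e -> TCP pose
    Rl=lidR(YAW,22+e); t=rim0+Rr.apply([x,y,z])
    return t+Rl.apply(G+[.075,0,0]),tool(Rl,-1).as_quat()
def now(): # tongue edge in rim frame (mm), extra tilt
    o=bot.get_obs();Rl=R.from_quat(o["orientation"])*tool(R.identity(),-1).inv()
    t=o["position"]-Rl.apply(G+[.075,0,0]);e=(Rr.inv()*Rl).as_rotvec(degrees=True)
    return (Rr.inv().apply(t-rim0)*1e3).round(2),e.round(2),Rr.inv().apply(o["ft_force"]).round(1),round(o["clock"],2),round(o["finger_gap"]*1e3,2)
E
python3 - <<'E'
from h import *
from scipy.optimize import least_squares
o=bot.get_obs();c=cal("wrist");T=R.from_quat(o["orientation"]);p=o["position"]
M=tool(R.identity(),-1)
L=np.array([[.075,-.055,.006],[-.075,-.055,.004],[.009,-.025,.006],[.021,-.025,.006],[.009,-.025,.036],[.021,-.025,.036]])
px=np.array([[181,176.5],[537,176],[338,246],[312,246],[340,268],[309,268]])
def pred(v):
    r=T*M.inv()*R.from_rotvec([0,0,v[2]])
    return proj(p+r.apply(L-[v[0],v[1],v[3]]),c)
s=least_squares(lambda v:(pred(v)-px).ravel(),[.015,0,0,.0063]);print(s.x*[1e3,1e3,57.3,1e3],s.fun.round(1))
print("rim0",rim0)
a,q=lidpose(.022,.07,12);bot.move_to(a,q);print(now())
a,q=lidpose(.022,.015,12);bot.line_to(a,q,velocity=.1);bot.wait(.2);print(now())
im,d=bot.get_image("side");cv2.imwrite("pics/s2.png",cv2.resize(im[150:290,260:440],None,fx=4,fy=4))
E
```

```text
[15.27006463  1.47680683  0.07801058  7.22617067] [ 0.2  0.5  0.2  0.3  0.3  0.  -1.2  0.   0.9 -0.4 -0.6 -0.3]
rim0 [ 0.62772245 -0.19953293  0.0592645 ]
(array([22.13, -1.39, 70.83]), array([  0.03, -11.91,   0.09]), array([-1.1, -0.2, -1.4]), 11.48, 11.73)
(array([ 2.174e+01, -2.000e-02,  1.612e+01]), array([  0.02, -11.89,  -0.  ]), array([-0.9, -0.2, -1.7]), 12.38, 12.01)
```

View pics/s2.png

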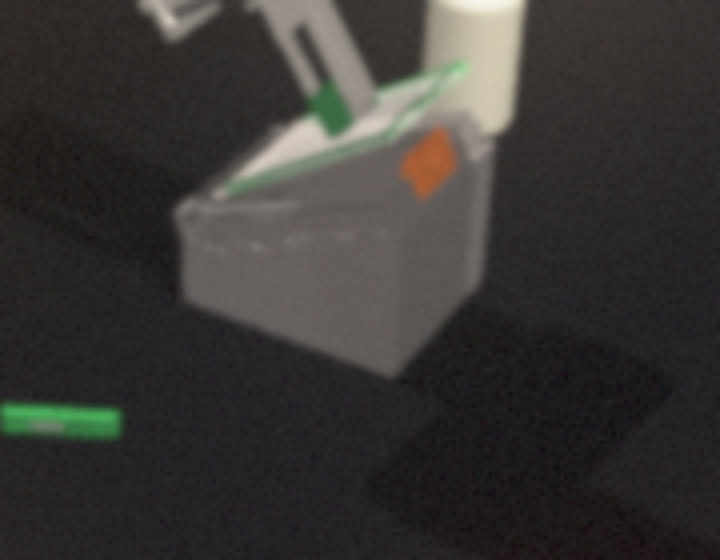

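The side view shows the lid tilted above the bin, with the tongue at the low end (~(225,190)) and the far edge clear above the orange catch (430,162). Next I'll lower it to the ledges and slide it into the slot.

```bash
python3 - <<'E'
from h import *
a,q=lidpose(.022,-.004,12);print("down",bot.line_to(a,q,velocity=.02,contact_N=4));n=now();print(n)
z=n[0][2]/1e3
a,q=lidpose(.016,z-.0005,12);bot.line_to(a,q,velocity=.02);n=now();print(n)
a,q=lidpose(-.008,z-.0005,12);print("slide",bot.line_to(a,q,velocity=.02,contact_N=8));print(now());bot.wait(.2);print(now())
E
```

```text
down True
(array([22.1 , -0.05,  0.2 ]), array([ 1.000e-02, -1.199e+01, -0.000e+00]), array([ 0.6, -1.1,  3.2]), 13.16, 11.79)
(array([16.18,  0.05,  0.18]), array([ 1.000e-02, -1.202e+01, -1.000e-02]), array([ 2.6, -0.1,  4.4]), 13.61, 11.54)
slide True
(array([14.81,  0.14,  0.26]), array([ 1.000e-02, -1.243e+01, -5.000e-02]), array([1.8, 0.4, 2.1]), 14.08, 11.74)
(array([14.81,  0.15,  0.26]), array([  0.02, -12.4 ,  -0.05]), array([1.6, 0.4, 3.1]), 14.28, 11.69)
```

The ledge contact at z=0.2 mm agrees with the fit. The stop at x=14.8 looks like stick-slip, since the force at rest is low, so I'll continue in smaller steps.

```bash
python3 - <<'E'
from h import *
for x in (10,5,2,0,-1.5):
    a,q=lidpose(x/1e3,.0002,12);h=bot.line_to(a,q,velocity=.015,contact_N=10);n=now();print(x,h,n)
    if h and n[0][0]>6: bot.wait(.1)
    if n[2][0]>8 : break
E
```

```text
10 True (array([14.78,  0.14,  0.3 ]), array([ 1.000e-02, -1.258e+01, -6.000e-02]), array([2.2, 0. , 4.2]), 14.58, 11.87)
5 False (array([ 4.87, -0.03,  0.4 ]), array([  0.  , -11.97,   0.  ]), array([ 2.1, -0.3,  4.2]), 15.48, 11.66)
2 False (array([ 1.91, -0.02,  0.38]), array([  0., -12.,  -0.]), array([ 3. , -0.6,  4.3]), 15.83, 11.83)
0 False (array([1.55, 0.05, 0.37]), array([ -0.  , -12.22,  -0.02]), array([7.1, 0.6, 5.6]), 16.12, 11.79)
-1.5 False (array([1.48, 0.06, 0.42]), array([ -0.  , -12.4 ,  -0.03]), array([10.5,  0. ,  6.3]), 16.37, 11.98)
```

The tongue is against the end stop (10 N) under the lip. Now I'll back off 1 mm and straighten down.

```bash
python3 - <<'E'
from h import *
for e in (12,10,8,6,5,4,3,2,1,0.3):
    a,q=lidpose(.0025,.0002,e);h=bot.line_to(a,q,velocity=.02,contact_N=30);n=now();print(e,h,n)
    if h: break
im,d=bot.get_image("side");cv2.imwrite("pics/s3.png",cv2.resize(im[150:290,260:440],None,fx=4,fy=4))
E
```

```text
12 False (array([1.65, 0.05, 0.34]), array([ 1.000e-02, -1.189e+01,  1.000e-02]), array([-1. , -0.9,  3.9]), 16.72, 11.76)
10 False (array([ 2.36, -0.08,  0.35]), array([-0.  , -9.97,  0.01]), array([ 0.6, -0.9,  5.1]), 17.02, 11.7)
8 False (array([ 2.64, -0.09,  0.3 ]), array([-0.01, -8.04,  0.01]), array([ 0.3, -1.3,  4.5]), 17.33, 11.61)
6 False (array([ 2.26, -0.08,  0.49]), array([-0.01, -5.99,  0.01]), array([-1.1, -0.7,  5.5]), 17.64, 11.95)
5 False (array([ 1.88, -0.04,  0.57]), array([-0.  , -4.95,  0.01]), array([-2.2, -1. ,  7. ]), 17.89, 11.64)
4 False (array([ 1.75, -0.  ,  0.65]), array([-0.  , -3.93,  0.  ]), array([-2.8, -0.7,  7.7]), 18.14, 12.02)
3 False (array([1.35, 0.01, 0.35]), array([ 0.  , -2.89,  0.01]), array([-3.4, -1. ,  4.8]), 18.39, 11.54)
2 False (array([1.49, 0.04, 0.35]), array([ 0.  , -1.91,  0.01]), array([-3.8, -0.8,  4.6]), 18.64, 12.0)
1 False (array([1.57, 0.05, 0.43]), array([ 0.01, -0.91,  0.01]), array([-3.6,  0.1,  5.4]), 18.89, 11.8)
0.3 False (array([1.9 , 0.22, 0.26]), array([ 0.02, -0.26,  0.  ]), array([-3.8,  0.3,  5. ]), 19.14, 11.68)
```

View pics/s3.png

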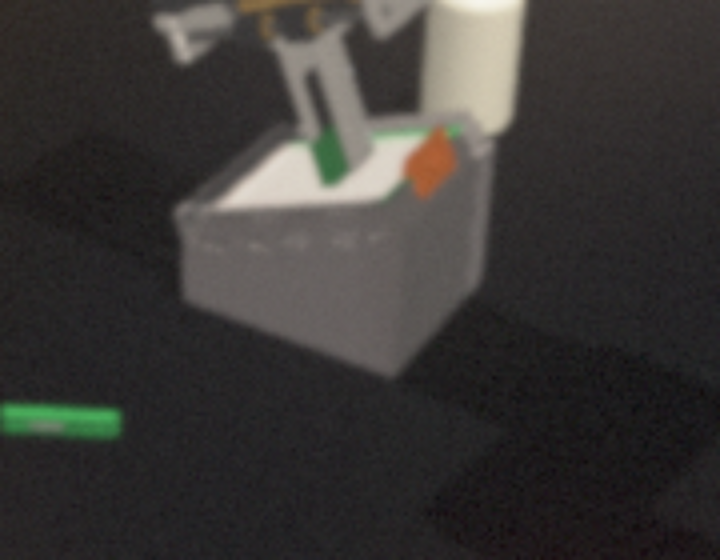

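The lid is almost flat. The residual −3.8 N along x suggests the catch is still pushed back, so I'll press down a little further.

```bash
python3 - <<'E'
from h import *
for z,e in ((-.5,-.2),(-1,-.6),(-1.5,-1),(-2,-1.4),(-2.5,-1.8)):
    a,q=lidpose(.0025,z/1e3,e);h=bot.line_to(a,q,velocity=.02,contact_N=25);n=now();print(z,e,h,n)
    if n[2][2]>22: break
E
```

```text
-0.5 -0.2 False (array([1.84, 0.24, 1.31]), array([ 0.03,  0.36, -0.01]), array([-5.3,  0.9, 10.1]), 19.44, 11.64)
-1 -0.6 False (array([1.82, 0.23, 2.45]), array([ 0.03,  0.86, -0.01]), array([-4.5,  0.9, 13.8]), 19.69, 11.6)
-1.5 -1 False (array([1.73, 0.25, 3.47]), array([ 0.04,  1.37, -0.01]), array([-5.1, -0.5, 17.6]), 19.94, 11.62)
-2 -1.4 False (array([1.61, 0.26, 4.29]), array([ 0.04,  1.87, -0.02]), array([-4.8, -0. , 20. ]), 20.19, 11.69)
-2.5 -1.8 False (array([1.48, 0.25, 5.04]), array([ 0.05,  2.37, -0.02]), array([-4.8, -0.9, 22.6]), 20.44, 12.03)
```

```bash
python3 - <<'E'
from h import *
a,q=lidpose(.002,-.0008,0);bot.line_to(a,q,velocity=.02);bot.wait(.2);print(now())
c=cal("wrist");im,d=bot.get_image("wrist");cv2.imwrite("pics/w4.png",im)
cr=R.from_quat(bot.get_calibration("wrist")["rotation"])
E
```

```text
(array([2.89, 0.03, 0.47]), array([ 0.01, -0.06, -0.02]), array([ 2.7, -0.1,  9.5]), 21.02, 11.52)
```

View pics/w4.png

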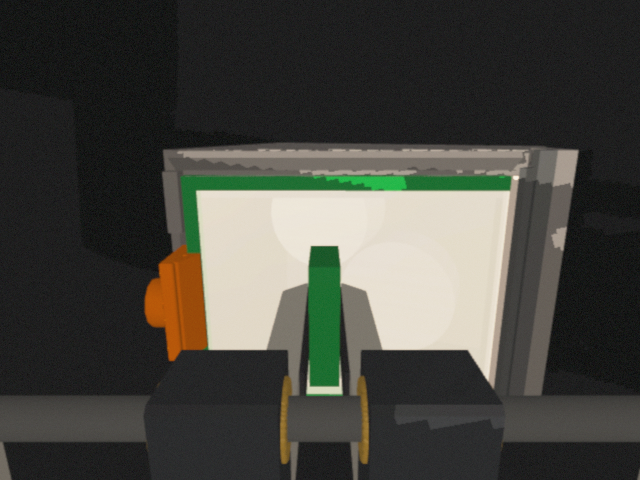

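The wrist view shows the orange nose overlapping the green far border (edge ≈206 px, against the border at 183–198) and the tongue under the lip on the right. I'll let go, retreat and measure.

```bash
python3 - <<'E'
from h import *
c=cal("wrist")
print("nose px pred latched/back",proj(rim0+Rr.apply([[.146,-.015,.0075],[.150,-.015,.0075]]),c).round(1).tolist())
bot.move_gripper(.05);o=bot.get_obs();print(now())
bot.line_to(o["position"]+Rr.apply([0,0,.12]),velocity=.12);bot.wait(.3)
c=cal("wrist");im,d=bot.get_image("wrist");cv2.imwrite("pics/w5.png",im)
v,u=np.indices(d.shape);W=np.stack([u,v,np.ones_like(u)],-1)@np.linalg.inv(c[0]).T*d[...,None]
S=Rr.inv().apply(c[1]+c[2].apply(W.reshape(-1,3))-rim0)*1e3
I=im.reshape(-1,3).astype(int);ok=d.ravel()>0
for x0 in range(15,146,10):
    k=ok&(abs(S[:,0]-x0)<5)&(S[:,2]>-20)&(S[:,2]<20);a=[]
    for y0,y1 in((-52,-30),(30,52)):
        kk=k&(S[:,1]>y0)&(S[:,1]<y1);a.append(np.median(S[kk,2]).round(1) if kk.any() else None)
    print(x0,a,end=" ")
o=ok&(I[:,2]>150)&(I[:,0]<60)&(I[:,1]>50)&(I[:,1]<150)&(abs(S[:,1])<30)
print("\norange",np.percentile(S[o],[1,5,50,95],axis=0).round(1).tolist())
g=ok&(I[:,1]>I[:,2]*1.5)&(I[:,1]>60)&(S[:,2]<10)&(S[:,2]>0)
print("green",np.percentile(S[g],[1,99],axis=0).round(1).tolist(),bot.get_obs()["clock"],bot.get_obs()["ft_force"])
E
```

```text
nose px pred latched/back [[201.8, 268.5], [192.7, 268.5]]
(array([ 7.42, -0.18, -0.28]), array([-0.04, -0.66, -0.03]), array([12.6,  0.2, 13.3]), 21.82, 49.81)
15 [np.float64(6.8), np.float64(6.8)] 25 [np.float64(6.2), np.float64(6.3)] 35 [np.float64(6.2), np.float64(6.3)] 45 [np.float64(6.3), np.float64(6.2)] 55 [np.float64(6.3), np.float64(6.2)] 65 [np.float64(6.2), np.float64(6.3)] 75 [np.float64(6.3), np.float64(6.2)] 85 [np.float64(6.2), np.float64(6.2)] 95 [np.float64(6.3), np.float64(6.3)] 105 [np.float64(6.3), np.float64(6.3)] 115 [np.float64(6.3), np.float64(6.2)] 125 [np.float64(6.2), np.float64(6.3)] 135 [np.float64(6.2), np.float64(6.2)] 145 [np.float64(6.4), np.float64(6.4)] 
orange [[70.4, -29.6, 6.9], [70.8, -28.4, 10.7], [151.4, -7.2, 20.9], [164.7, 17.6, 244.8]]
green [[14.0, -54.9, 4.9], [149.8, 55.1, 8.2]] 23.3417 [-0.36057882  0.61539871 -0.4044275 ]
```

View pics/w5.png

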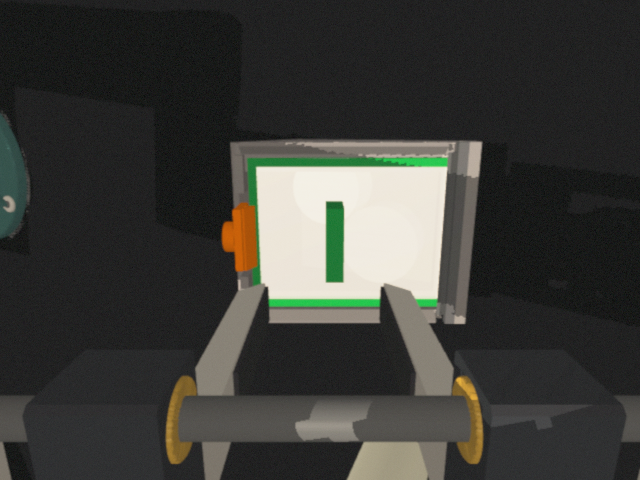

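The wrist view shows the lid flat in the rim, evenly at 6.2 mm, with the gripper clear and the orange nose (≈234–258, 238) over its far border. I'll do one numeric check of the catch and the far edge, then hand in if it agrees.

```bash
python3 - <<'E'
from h import *
c=cal("wrist");im,d=bot.get_image("wrist")
v,u=np.indices(d.shape);W=np.stack([u,v,np.ones_like(u)],-1)@np.linalg.inv(c[0]).T*d[...,None]
S=Rr.inv().apply(c[1]+c[2].apply(W.reshape(-1,3))-rim0)*1e3
I=im.reshape(-1,3).astype(int);b=(u.ravel()<300)&(d.ravel()>0)
o=b&(I[:,2]>120)&(I[:,0]<60)&(I[:,1]<150)&(S[:,2]>5)&(S[:,2]<30)&(S[:,0]>135)
for z in range(6,24,2):
    k=o&(abs(S[:,2]-z)<1); print(z,k.sum(),np.percentile(S[k,0],[5,50]).round(1) if k.sum()>3 else "",end=" | ")
g=b&(I[:,1]>I[:,2]*1.5)&(I[:,1]>60)&(abs(S[:,2]-6)<2)&(S[:,0]>130)&(abs(S[:,1])>28)&(abs(S[:,1])<50)
print("\nlid far",np.percentile(S[g,0],[50,95,99.5]).round(1))
q=b&(abs(abs(S[:,1])-50)<7)&(S[:,0]>149)&(S[:,0]<160)&(abs(S[:,2]-8)<1.2);print("far stop x",np.percentile(S[q,0],[2,10]))
E
```

```text
6 23 [146.3 146.6] | 8 36 [146.1 146.5] | 10 101 [146.4 147. ] | 12 129 [146.8 147.8] | 14 142 [147.6 148.8] | 16 148 [148.9 149.9] | 18 207 [149.7 151. ] | 20 361 [150.9 153.2] | 22 447 [152.1 155.9] | 
lid far [147.3 149.8 150.3]
far stop x [149.28068536 152.45291608]
```

```bash
python3 - <<'E'
from plant import bot
bot.close_job()
E
```

```text
the job is handed in; nothing more can be done
```

The clear lid is back on the bin, latched and released, and the job is handed in at about 23.4 s on the robot clock. I gripped it by its handle, tilted it 12° steeper than the slope, and slid the tongue under the lip to the end stop. Then I straightened it down until the catch snapped over.

**Last checks:**
- **Lid height:** the lid lies flat, with its top at 6.2–6.3 mm in the rim frame along its main plate, where a seated 6 mm lid should be.
- **Far edge:** it measures about 150.3 mm, near the 150 mm end of the allowed 150–153 mm. My x-scale may be off by about 1 mm.
- **Catch:** the nose edge is at about 146.1 mm, which is its rest position, so it is fully out over the lid.
- **Gripper:** it is clear of the lid, and the wrist force is about zero.

**What did not go smoothly:**
- The gripper touched the lid lightly while grasping it, which shifted the grip about 1.5 mm sideways. I measured this and corrected for it.
- The first slide stopped early twice from stick-slip and then went in freely.
- I tipped the lid about 2° too far while pressing it down (about 23 N), then levelled it again before letting go.

I moved nothing near the bottle, tin or peg. I did not measure their final positions.

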